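# Match a hinge leaf to its jamb block and hold it for the pin

## Task

In the ski workshop the hinge pin stands beside one of the two jamb blocks: that block gets its hinge now. Take from the rack the loose leaf whose knuckle fills the gap between that block's two knuckles, bring it in upright from above until the three knuckle holes are in line for the pin, and finish while still holding it there in the gripper, upright and still. Leave the other leaf in the rack and do not disturb the pin, the tin or the brush.

Things in the scene. Friction and masses are not known exactly. Their poses are not given: they have to be found in the camera images.
- leaf_short_plate (a point): Centre of the plate of the loose short-knuckled hinge leaf (plain steel, 0.3 to 0.5 kg). The plate stands upright: 100 mm wide (along y), 67 high (z), 8 thick (x). One knuckle (tube, 22 outside diameter, 14 hole, 24 long along y) is centred below its lower edge; its axis is 13 below that edge and 80 below the plate's top edge. Both sides are alike: a half turn about z changes nothing.
- leaf_short_hole (a point): Centre of the short-knuckled leaf's knuckle hole, 46.5 mm straight below the centre of its plate; y along the hole, z up the plate. In the rack it starts 27 above the bench (the plate's top edge at 107).
- leaf_long_plate (a point): Centre of the plate of the loose long-knuckled hinge leaf (plain steel, 0.3 to 0.5 kg). The plate stands upright: 100 mm wide (along y), 67 high (z), 8 thick (x). One knuckle (tube, 22 outside diameter, 14 hole, 44 long along y) is centred below its lower edge; its axis is 13 below that edge and 80 below the plate's top edge. Both sides are alike: a half turn about z changes nothing.
- leaf_long_hole (a point): Centre of the long-knuckled leaf's knuckle hole, 46.5 mm straight below the centre of its plate; y along the hole, z up the plate. In the rack it starts 27 above the bench (the plate's top edge at 107).
- rack: Fixed wooden rack, 75 (x) x 250 (y) mm, origin under its middle. The leaves stand in it end to end along its y, 57 either side of its middle, in either order. Each plate's lower corners sit in the slots of two posts (slot 10 wide, 22 deep; slot floor 40 and post tops 62 above the bench), so the plate's upper 45 is free; it lifts straight out.
- jamb_short: Fixed wooden jamb block, 70 (x) x 110 (y) x 70 mm high, origin under its middle. On top a steel leaf with two knuckles (22 outside diameter, 14 hole) that lie along y in front of its -x face, one at each end of the leaf, 28 apart: the gap for the short knuckle, with 2 spare at each end.
- jamb_short_gap (a point): Middle of jamb_short's gap, on the axis of its two knuckles, 75 mm above the bench and 14 in front of the block's -x face; y along the holes, z up. The gap is open down to the bench: nothing there carries a leaf. A leaf's lower plate corners touch the block's knuckles from above when it is 2 below the aligned height. Each hole leaves the 8 mm pin 3 mm all round.
- jamb_long: Fixed wooden jamb block, 70 (x) x 110 (y) x 70 mm high, origin under its middle. On top a steel leaf with two knuckles (22 outside diameter, 14 hole) that lie along y in front of its -x face, one at each end of the leaf, 48 apart: the gap for the long knuckle, with 2 spare at each end.
- jamb_long_gap (a point): Middle of jamb_long's gap, on the axis of its two knuckles, 75 mm above the bench and 14 in front of the block's -x face; y along the holes, z up. The gap is open down to the bench: nothing there carries a leaf. A leaf's lower plate corners touch the block's knuckles from above when it is 2 below the aligned height. Each hole leaves the 8 mm pin 3 mm all round.
- pin: Loose steel hinge pin, 8 in diameter, standing upright on its round head (30 across), 110 tall, origin under the head. It stands on the bench on the far (+x) side of one jamb block, about 80 to 110 from that block's middle (over 300 from the other's).
- tin: Loose round aluminium wax tin, 66 across, 36 high, on the bench on the far side of the other jamb block. Origin under its middle.
- brush: Loose bench brush lying on the right part of the bench. Leave alone.
Things that resemble listed ones, but are neither listed nor needed, are in the scene too. There is more than one size of the pin; the job needs the larger. What is shaped like the part that bears leaf_long_plate but blue is not meant.

How it is judged:
By the outcome, as a careful person would: the job done as asked, in the order asked, and still so for the second after the job is handed in, while the arm keeps its last pose, push and grip.
It also fails if it takes over 35 s, if anything falls off the work surface, if the arm or the gripper's body presses on something with over 40 N, if the wrist force passes 120 N, or if a joint passes its speed limit or range.

## Robot

A 6-joint arm with a two-finger parallel gripper is mounted at the origin on the work surface. World frame = base frame: x ahead of the robot, y to its left, z up, the work surface at z = 0. Lengths are in mm, angles in rad, forces in N, time in s.
With the tool pointing down it reaches from about 400 to 925 mm from the base axis. Payload 12.5 kg.
Tool frame: the origin (TCP) lies where the fingers leave the gripper's body, on its centre line; the fingertips stand 78 mm ahead of it and the grasp point (between the pads) lies 59 mm ahead of it (env.tip_extent is the distance from the TCP to the fingertips, in mm); z points along the fingers, y is the direction in which the jaws open and shut (so a half turn about z gives the same grasp; the last joint's range is limited). The gripper opens to 95 mm and grips with 3 to 60 N. Pads are 20 mm wide; open, the fingers measure 119 mm over their backs; the gripper's body (75 mm by 180 mm) begins 59 mm behind the grasp point.
Start: joints at [-1.215, 0.491, 1.559, -0, 1.092, -0.106], TCP at [278.497, -559.533, 292.261] pointing down, gripper open.
Joint ranges: [-3.1, 3.1], [-0.84, 2.19], [0.05, 2.79], [-1.13, 4.28], [0.06, 2.93], [-2.69, 2.69]. Speed limits (rad/s): [2.22, 2.22, 2.79, 3.14, 3.14, 3.14].

## Interface

Orientations are given as [roll, pitch, yaw] about the fixed x, y, z axes, in that order (R = Rz(yaw) Ry(pitch) Rx(roll)).
In Python, from cell import env gives the robot as it stands. The module is installed in compiled form; this text tells all that it offers.
- The arm moves only by the tool play_rows, never from a script. Its argument "targets" is a list of rows, each an object with "linear": the shift along the tool's x, y, z in mm, a list of three; "turn": the turn about the tool's z in rad. A call has 1 to 20 rows; each row is the pose to reach, as a shift and turn from the pose commanded when the call began, along the tool's axes at that moment; what a row does not reach only later rows make up. A row lasts 1/8 s, in which the tool goes at most 62.5 mm and 10.7 degrees, less where a joint would pass 70% of its speed; a pose out of reach is approached as far as the arm can. A call with a gripper value outside its range is refused whole. "hand" is the finger opening in mm, from 0 to 95.1, set as the call begins (left out, the last holds). The fingers move at their own pace and stop on an object; the grip force is fixed at half the most. Time passes only in rows, so rows that repeat a pose let the fingers close. It gives the time, the measured TCP pose, the force and the opening at its end, in the units of the state.
- env.state(): the state, without advancing time (a new reading comes with each control period).
- env.read_camera(name): name is "scene" or "side" or "wrist"; returns (picture, depth): 480x640x3 uint8, red, green, blue; 480x640 float32, mm along the optical axis (not along the pixel's ray), 0 where there is no reading.
- env.camera_params(name): a dict with "fx", "fy", "cx", "cy" (pixels), "R" (3x3) and "t" (3): a world point X has camera coordinates R X + t. Camera axes: x right, y down, z forward; pixel columns grow to the right and rows downward; lengths in mm; the calibration is good to about 2 mm. A picture is of the moment at which its call begins: read the wrist's pose just before it. camera_params takes no time and is no camera call; for the wrist camera it gives the pose at the moment of the call.
- env.job_done(): hands the job in, once; it reports no verdict.
The state is a dict: "t": time; "joints": joint angles; "qvel": joint speeds; "tau": joint torques, N m; "eef_pos": TCP position; "tcp_rot": TCP orientation; "ft_force": force on the tool from outside, world axes, zero at the start; "moment": the same for the moment, N m; "opening": opening from 0.0 (shut) to 1.0 (fully open).
Only numpy, scipy, OpenCV 4.12 (cv2) and the standard library are available. Lean on these libraries where they do the work, as an engineer would, in place of code of your own. Each camera call takes 0.05 s, during which the arm holds its last target.

## Working session

There is one attempt and no reset: what is moved stays moved. The work goes in short steps, Python scripts to look and compute and a tool call to move; the robot and the scene stay as the last step left them, time stands still between calls to the robot, and variables do not carry over. Pictures are saved under pics/ and viewed, and the job is handed in when it is done.

Besides the shell and the picture viewer there is one more tool, called after "Call:" by a JSON object that holds its "api" and its "payload". play_rows: Moves the arm, as the interface text tells. Its arguments: {"type":"object","properties":{"targets":{"type":"array","items":{"type":"object","properties":{"linear":{"type":"array","items":{"type":"number"}},"turn":{"type":"number"}}}},"hand":{"type":"number"}},"required":["targets"]}

```bash
mkdir -p pics
cat > h.py <<'E'
import numpy as np,cv2
from cell import env
def snap(n,tag):
    P=env.camera_params(n);im,d=env.read_camera(n)
    cv2.imwrite(f'pics/{tag}.png',im[:,:,::-1]);np.savez(f'pics/{tag}.npz',im=im,d=d,**{k:np.array(v) for k,v in P.items()})
def load(tag): return np.load(f'pics/{tag}.npz')
def cloud(L):
    d=L['d'];v,u=np.mgrid[:480,:640]
    c=np.stack([(u-L['cx'])/L['fx']*d,(v-L['cy'])/L['fy']*d,d],-1)
    w=(c-L['t'])@L['R']; w[d==0]=np.nan
    return w
def crop(tag,x0,y0,x1,y1,s,out):
    im=cv2.imread(f'pics/{tag}.png')[y0:y1,x0:x1];cv2.imwrite(f'pics/{out}.png',cv2.resize(im,None,fx=s,fy=s,interpolation=cv2.INTER_CUBIC))
E
python3 - <<'E'
from h import *
snap('scene','sc0');snap('side','si0');print(env.state())
for n in('scene','side'):
    P=env.camera_params(n);print(n,P)
E
```

```text
{'t': 0.1, 'joints': array([-1.21460001e+00,  4.91468738e-01,  1.55933976e+00, -2.61054636e-05,
        1.09169302e+00, -1.05589416e-01]), 'qvel': array([-0.00094396, -0.00219272, -0.00143861,  0.00027586, -0.00023684,
        0.00143153]), 'tau': array([ 1.80115498e-03, -6.13625193e+01, -2.58603948e+01,  6.93164463e-02,
        4.70411615e-02, -7.38833864e-05]), 'eef_pos': array([ 278.44748909, -559.41271794,  291.75591582]), 'tcp_rot': array([-3.14068641e+00, -7.27615948e-05,  4.61797746e-01]), 'ft_force': array([-0.29632613, -0.47179095, -0.37530746]), 'moment': array([-0.00890658, -0.00891125,  0.05278483]), 'opening': 0.9995387872865181}
scene {'fx': 553.6623198114534, 'fy': 553.6623198114534, 'cx': 321.49183420291905, 'cy': 241.28896112937352, 'R': array([[ 0.39651319,  0.91787738,  0.01668562],
       [ 0.69894334, -0.29005242, -0.65371845],
       [-0.59519367,  0.27087029, -0.75655389]]), 't': array([-223.36904811, -367.21863299, 1406.47025329])}
side {'fx': 535.9526646869064, 'fy': 535.9526646869064, 'cx': 322.59918928611614, 'cy': 250.25428391752152, 'R': array([[ 0.99887906, -0.04230619, -0.02123234],
       [-0.04245888, -0.60249503, -0.79699246],
       [ 0.02092533,  0.79700058, -0.60361594]]), 't': array([-553.94168407,   75.48265122, 1126.85787349])}
```

View pics/sc0.png

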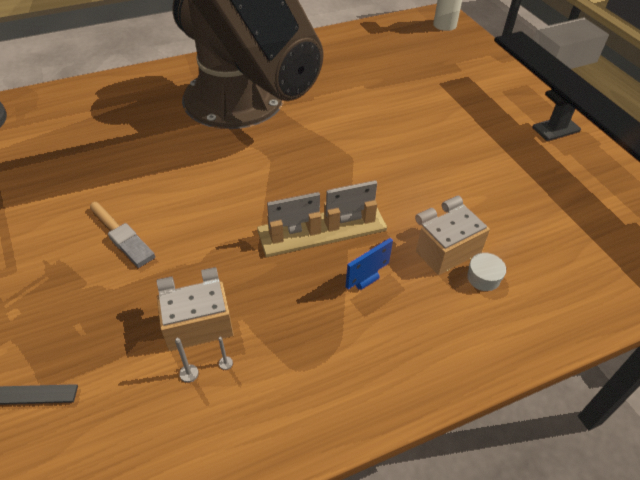

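View pics/si0.png

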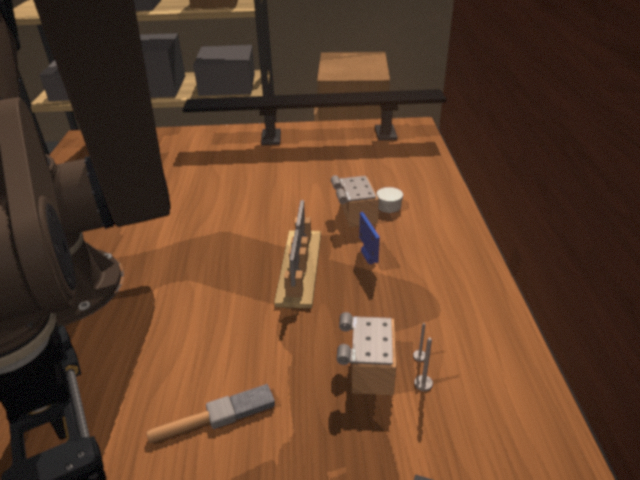

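The scene picture shows the rack at (322,225) with two leaves, jamb A at (195,310) with both pins beside it, and jamb B at (455,235) with the tin beside it. A blue decoy leaf is at (370,265). I'll enlarge these areas and measure.

Run:
```python
from h import *
a=cv2.imread('pics/sc0.png')
f=lambda x0,y0,x1,y1:cv2.resize(a[y0:y1,x0:x1],(400,300),interpolation=cv2.INTER_CUBIC)
cv2.imwrite('pics/c1.png',np.vstack([np.hstack([f(140,250,260,340),f(400,180,520,270)]),np.hstack([f(250,175,350,250),f(310,175,410,250)])]))
W=cloud(load('sc0'))
for n,p in dict(A_top=(195,302),A_k1=(166,285),A_k2=(210,276),B_k1=(428,217),B_k2=(453,205),B_top=(452,226),pl1=(296,212),pl2=(352,200),pinL=(188,374),pins=(225,363),pinLtop=(180,343),pinstop=(221,340)).items(): print(n,W[p[1],p[0]].round(1))
```

```text
A_top [ 631.7 -255.9   75.6]
A_k1 [ 584.6 -291.5   81.8]
A_k2 [ 593.4 -219.2   80.5]
B_k1 [616.9 191.   82.1]
B_k2 [605.9 253.   79.5]
B_top [647.5 226.   73.6]
pl1 [501.6 -27.1  71.3]
pl2 [514.8  83.7  73.3]
pinL [ 713.8 -300.3    6.4]
pins [ 716.8 -239.5    4.3]
pinLtop [ 712.7 -296.5   99.6]
pinstop [ 718.2 -237.5   78.1]
```

View pics/c1.png

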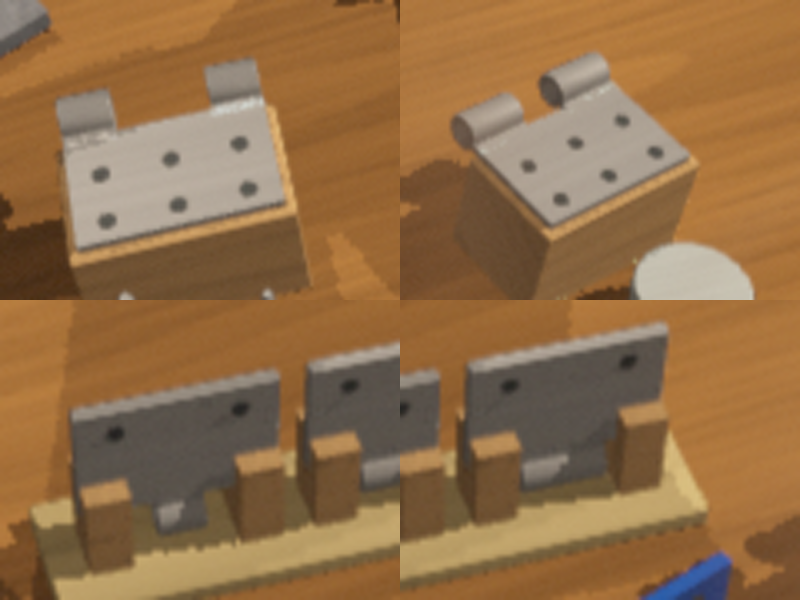

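Jamb A has the wide gap (about half the leaf width), and both pins stand behind it. The rack leaf on the +y side has the wider knuckle, so that is the one to take. Next I'll measure poses from the point clouds.

```bash
cat > m.py <<'E'
from h import *
import sys
def jamb(W,c):
    # top face 
    m=(np.abs(W[...,2]-73)<4)&(np.hypot(W[...,0]-c[0],W[...,1]-c[1])<75)
    p=W[m];r=cv2.minAreaRect(p[:,:2].astype(np.float32));print('top rect',r,len(p),np.median(p[:,2]))
def leaf(W,c):
    m=(W[...,2]>66)&(W[...,2]<115)&(np.hypot(W[...,0]-c[0],W[...,1]-c[1])<58)
    p=W[m];r=cv2.minAreaRect(p[:,:2].astype(np.float32));print('leaf',r,len(p))
    t=p[p[:,2]>101]; print(' top band',t.mean(0).round(1),len(t), 'zmax',np.percentile(p[:,2],99))
    vx,vy,x0,y0=cv2.fitLine(p[:,:2].astype(np.float32),cv2.DIST_HUBER,0,.01,.01).ravel();print(' line dir deg',np.degrees(np.arctan2(vy,vx)),x0,y0)
E
python3 - <<'E'
from m import *
for t in('sc0','si0'):
    W=cloud(load(t));print(t);jamb(W,(632,-256));leaf(W,(505,27+57));leaf(W,(502,-27))
snap('wrist','w0');L=load('w0');print(L['R'],L['t'],-L['R'].T@L['t'],L['fx'],env.state()['eef_pos'])
E
```

```text
sc0
top rect ((619.9865112304688, -259.5009765625), (109.6134262084961, 92.60823822021484), 82.23212432861328) 2370 74.10956308598382
leaf ((511.47796630859375, 82.43328857421875), (100.75395965576172, 12.039114952087402), 83.69965362548828) 882
 top band [512.2  81.6 104.9] 242 zmax 107.83648475475485
 line dir deg 83.665665 514.0007 81.31795
leaf ((498.9023742675781, -31.01856231689453), (100.22767639160156, 12.793697357177734), 84.22712707519531) 941
 top band [499.8 -32.2 105.1] 252 zmax 108.37599785828095
 line dir deg 83.862 501.69653 -31.43569
si0
top rect ((617.06640625, -261.3974609375), (109.5007095336914, 94.23721313476562), 83.7159194946289) 2063 74.2433857671836
leaf ((511.5763854980469, 83.69820404052734), (107.40744018554688, 8.881583213806152), 83.86126708984375) 216
 top band [511.2  78.8 105.5] 114 zmax 108.13310934218362
 line dir deg 83.47155 513.95 78.12049
leaf ((499.3383483886719, -26.211124420166016), (113.80472564697266, 8.861095428466797), 83.51068115234375) 302
 top band [498.7 -35.6 105.6] 144 zmax 108.09932887722817
 line dir deg 82.188515 499.8218 -41.880703
[[ 0.44528045 -0.89539027 -0.0012562 ]
 [-0.86739723 -0.43170664  0.24749025]
 [-0.22214267 -0.10911295 -0.96888957]] [-623.66433496  -27.63286517  390.39272832] [ 340.45975028 -527.75537071  384.30285894] 372.5451553625628 [ 278.44275542 -559.44614746  291.79778922]
```

View pics/w0.png

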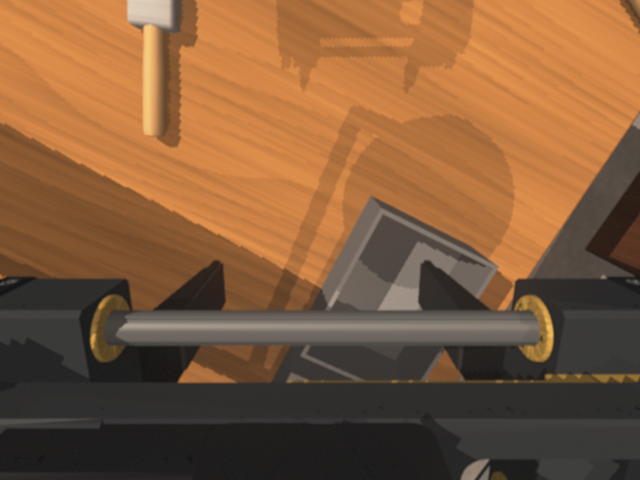

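The leaf and rack measurements agree: leaf centres are 114 mm apart and the axis direction is about 83.7°. I'm moving to hover over the long leaf at (511.5, 82.9) with yaw 83.7°.

Call:
{"api": "play_rows", "payload": {"targets": [{"linear":[25,-24,0],"turn":-0.05},{"linear":[60,-57,0],"turn":-0.15},{"linear":[100,-95,0],"turn":-0.25},{"linear":[140,-133,0],"turn":-0.35},{"linear":[180,-171,0],"turn":-0.45},{"linear":[220,-209,0],"turn":-0.55},{"linear":[260,-247,0],"turn":-0.65},{"linear":[300,-286,0],"turn":-0.75},{"linear":[340,-324,0],"turn":-0.85},{"linear":[380,-362,0],"turn":-0.9},{"linear":[420,-400,0],"turn":-0.95},{"linear":[455,-433,0],"turn":-0.98},{"linear":[480,-457,0],"turn":-1.0},{"linear":[495,-471,0],"turn":-1.0},{"linear":[495,-471,0],"turn":-1.0},{"linear":[495,-471,0],"turn":-1.0}], "hand": 95}}

```text
t: 2.15
eef_pos: [511.5, 82.2, 292.1]
tcp_rot: [-3.141, 0.0, 1.462]
ft_force: [0.6, -0.3, -0.3]
opening: 0.996
```

Run:
```python
from m import *
s=env.state();print(s['t'],s['eef_pos'],np.degrees(s['tcp_rot']))
snap('wrist','w1');W=cloud(load('w1'));leaf(W,(511.5,83));
m=(W[...,2]>100)&(W[...,2]<112)&(np.hypot(W[...,0]-511,W[...,1]-83)<58)
p=W[m];print(cv2.minAreaRect(p[:,:2].astype(np.float32)),np.median(p,0),len(p))
```

```text
2.15 [511.47312668  82.17438129 292.07286149] [-1.79973716e+02  1.83098325e-02  8.37519636e+01]
leaf ((510.3410949707031, 84.25009155273438), (99.79971313476562, 7.998076915740967), 83.669189453125) 1401
 top band [510.6  86.3 106.9] 1372 zmax 108.59995907515211
 line dir deg 83.72162 510.69986 87.512474
((510.4385986328125, 84.18053436279297), (99.67501068115234, 7.980559825897217), 83.52559661865234) [510.64701224  87.15196998 106.96246603] 1372
```

View pics/w1.png

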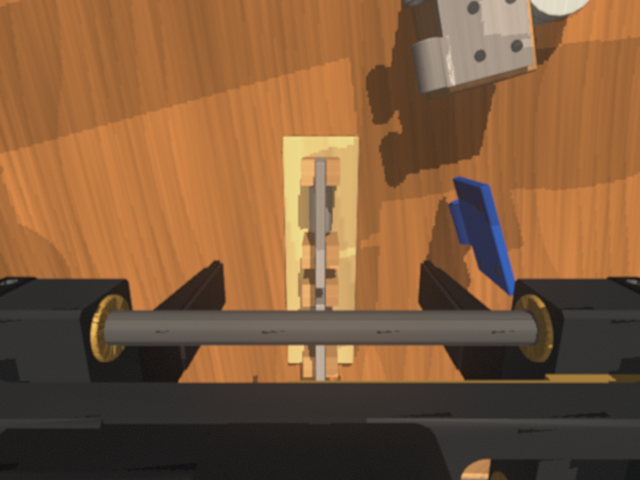

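The wrist view shows the leaf edge-on at column 320, rows 158–290, with the blue decoy on the right at (455–512, 180–290). I'll check the decoy's clearance before descending.

Run:
```python
from m import *
for t in('w1','sc0'):
    L=load(t);W=cloud(L);im=L['im'].astype(int);m=(im[...,2]>1.6*im[...,0])&(im[...,2]>60)
    m&=(np.abs(W[...,0]-600)<100)
    p=W[m];print(t,len(p),np.nanpercentile(p,[1,99],axis=0).round(0))
```

```text
w1 3078 [[640.   8.  13.]
 [666. 100.  92.]]
sc0 1210 [[644.   2.   4.]
 [672.  96.  91.]]
```

Clear: the decoy is at x ≥ 640 and under 92 high. Descending.

Call:
{"api": "play_rows", "payload": {"targets": [{"linear":[1,-1,25],"turn":0},{"linear":[2,-1.3,60],"turn":0},{"linear":[2,-1.3,95],"turn":0},{"linear":[2,-1.3,120],"turn":0},{"linear":[2,-1.3,137],"turn":0},{"linear":[2,-1.3,146],"turn":0},{"linear":[2,-1.3,146],"turn":0}]}}

```text
t: 3.08
eef_pos: [510.6, 84.3, 146.1]
tcp_rot: [-3.141, 0.0, 1.461]
ft_force: [-0.8, 0.1, -0.2]
opening: 1.0
```

Call:
{"api": "play_rows", "payload": {"targets": [{"linear":[0,0,0],"turn":0},{"linear":[0,0,0],"turn":0},{"linear":[0,0,0],"turn":0},{"linear":[0,0,0],"turn":0},{"linear":[0,0,0],"turn":0},{"linear":[0,0,0],"turn":0},{"linear":[0,0,0],"turn":0},{"linear":[0,0,0],"turn":0},{"linear":[0,0,0],"turn":0},{"linear":[0,0,0],"turn":0}], "hand": 0}}

```text
t: 4.32
eef_pos: [510.7, 84.8, 146.2]
tcp_rot: [-3.141, 0.0, 1.462]
ft_force: [-0.4, 0.1, 0.7]
opening: 0.082
```

Opening is 7.8 mm, so the 8 mm plate is held and side forces are small. Lifting straight out.

Call:
{"api": "play_rows", "payload": {"targets": [{"linear":[0,0,-4],"turn":0},{"linear":[0,0,-12],"turn":0},{"linear":[0,0,-25],"turn":0},{"linear":[0,0,-45],"turn":0},{"linear":[0,0,-70],"turn":0},{"linear":[0,0,-95],"turn":0},{"linear":[0,0,-118],"turn":0},{"linear":[0,0,-135],"turn":0},{"linear":[0,0,-145],"turn":0},{"linear":[0,0,-150],"turn":0},{"linear":[0,0,-150],"turn":0}]}}

```text
t: 5.7
eef_pos: [510.6, 84.8, 296.2]
tcp_rot: [-3.142, 0.0, 1.462]
ft_force: [0.3, 0.3, -4.3]
opening: 0.085
```

Run:
```python
from h import *
s=env.state();print(s['t'],s['eef_pos'],np.degrees(s['tcp_rot']),s['ft_force'],s['opening'])
snap('wrist','w2');snap('scene','sc2');crop('sc2',220,60,460,240,3,'sc2c')
```

```text
5.7 [510.63942941  84.81000563 296.19830016] [-1.79999763e+02  5.54485371e-03  8.37563482e+01] [ 0.25641698  0.3408942  -4.28098603] 0.08508222345489849
```

View pics/sc2c.png

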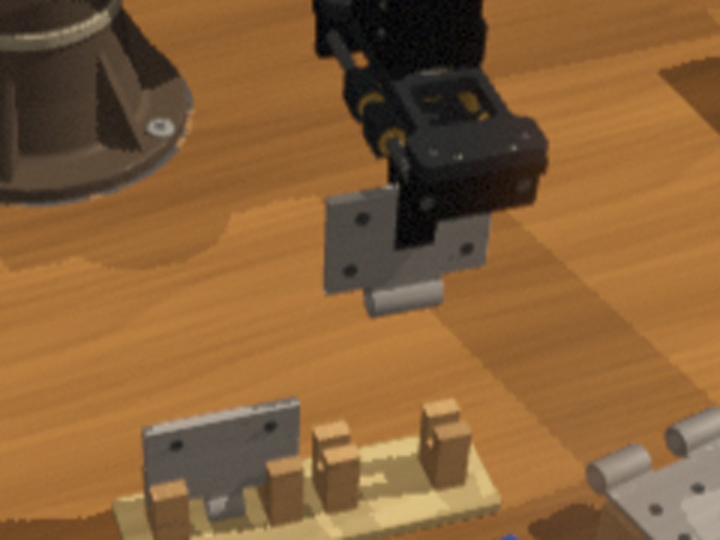

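View pics/w2.png

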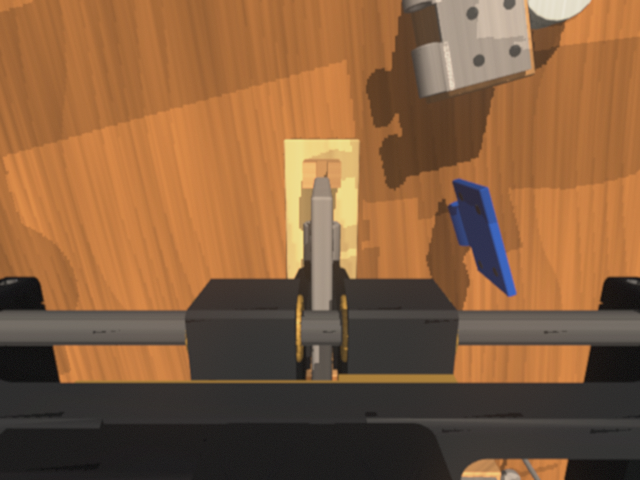

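The long leaf is held upright and the short leaf is still in the rack. I'll measure the leaf's position in the hand, then move to view the jamb.

Run:
```python
from h import *
W=cloud(load('w2'));T=np.array([510.64,84.81,296.2]);y=np.radians(83.756)
tx=np.array([np.cos(y),np.sin(y)]);ty=np.array([np.sin(y),-np.cos(y)])
D=W-T;X=D[...,:2]@tx;Y=D[...,:2]@ty;Z=D[...,2]
m=(Z<-35)&(Z>-43)&(np.abs(Y)<12)&(X>20)&(X<70)
print('top',m.sum(),X[m].min(),X[m].max(),Y[m].min(),Y[m].max(),np.median(Z[m]))
p=np.stack([X[m],Y[m]],1).astype(np.float32);print(cv2.minAreaRect(p))
m=(Z<-108)&(Z>-130)&(np.abs(Y)<20)&(X>0)&(X<60);print('knuckle',m.sum(),np.percentile(X[m],[1,99]),np.percentile(Y[m],[1,99]),Z[m].max())
# same for w1: leaf ends in the tool frame
```

```text
top 1722 20.010964491401612 49.498725288360625 -4.20254342291563 3.7949366705160714 -39.27969177112169
((34.764060974121094, -0.13370275497436523), (29.466516494750977, 7.998988151550293), 0.2906942069530487)
knuckle 547 [ 0.92550879 21.44950413] [-11.14612482  10.73882172] -109.49945967808537
```

Call:
{"api": "play_rows", "payload": {"targets": [{"linear":[-10,0,0],"turn":0},{"linear":[-30,0,0],"turn":0},{"linear":[-60,4,0],"turn":0},{"linear":[-95,9,0],"turn":0},{"linear":[-130,17,0],"turn":0},{"linear":[-165,26,0],"turn":0},{"linear":[-200,34,0],"turn":0},{"linear":[-235,43,0],"turn":0},{"linear":[-270,50,0],"turn":0},{"linear":[-305,56,0],"turn":0},{"linear":[-340,61,0],"turn":0},{"linear":[-365,63,0],"turn":0},{"linear":[-382,64,0],"turn":0},{"linear":[-390,64,0],"turn":0},{"linear":[-390,64,0],"turn":0},{"linear":[-390,64,0],"turn":0}]}}

```text
t: 7.8
eef_pos: [532.0, -309.1, 296.3]
tcp_rot: [-3.142, -0.0, 1.463]
ft_force: [-0.1, -0.6, -2.7]
opening: 0.085
```

Run:
```python
from h import *
s=env.state();print(s['t'],s['eef_pos'],np.degrees(s['tcp_rot']),s['ft_force'],s['opening'])
snap('wrist','w3')
```

```text
7.8 [ 531.9876636  -309.06038257  296.34884579] [-1.79998093e+02 -5.53094640e-03  8.37972665e+01] [-0.08993133 -0.60312944 -2.73510716] 0.08485271347372318
```

View pics/w3.png

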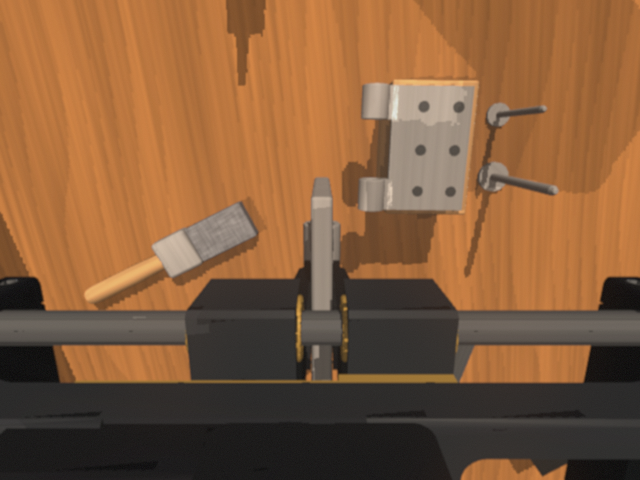

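The wrist view shows the jamb knuckles at (376,100) and (374,194), with the pins behind at (497,115) and (490,178). I'll measure the jamb in the tool frame.

```bash
cat > j.py <<'E'
from h import *
def rel(tag,T,yd):
    W=cloud(load(tag));y=np.radians(yd)
    tx=np.array([np.cos(y),np.sin(y)]);ty=np.array([np.sin(y),-np.cos(y)])
    D=W-np.array(T);return D[...,:2]@tx,D[...,:2]@ty,W[...,2]
E
python3 - <<'E'
from j import *
X,Y,Z=rel('w3',[531.99,-309.06,296.35],83.797)
v,u=np.mgrid[:480,:640]
b=(u>350)&(u<485)&(v>70)&(v<220)
pl=b&(Z>71)&(Z<78)&(u>393)&(u<465); print('plate z',np.median(Z[pl]))
m=b&(Z>69)&(Z<79);p=np.stack([X[m],Y[m]],1).astype(np.float32);r=cv2.minAreaRect(p);print('plate rect(tool)',r)
for n,vv in(('k+',(75,125)),('k-',(170,220))):
    k=b&(u<390)&(v>=vv[0])&(v<vv[1])&(Z>66)&(Z<92)
    q=np.stack([X[k],Y[k],Z[k]],1)
    # exclude plate: fit circle on Y,Z with r=11, Z>77 
    q=q[(q[:,2]>76)]
    from scipy.optimize import least_squares
    f=least_squares(lambda a:np.hypot(q[:,1]-a[0]-a[2]*(q[:,0]-q[:,0].mean()),q[:,2]-a[1])-11,[np.median(q[:,1]),75,0],loss='soft_l1',f_scale=.5)
    print(n,len(q),'x',np.percentile(q[:,0],[0.5,2,50,98,99.5]).round(2),'axisY,Z,slope',f.x.round(3),'top',np.percentile(q[:,2],99),'Yrange',np.percentile(q[:,1],[1,99]),'rms',np.sqrt(np.mean(f.fun**2)))
E
```

```text
plate z 75.1626487150798
plate rect(tool) ((59.196266174316406, 78.45065307617188), (109.52449798583984, 94.6439437866211), 0.7191615700721741)
k+ 957 x [ 83.87  84.01  96.67 108.99 109.57] axisY,Z,slope [4.2638e+01 7.4810e+01 1.1000e-02] top 87.18450251519307 Yrange [32.07625841 52.95951053] rms 0.639808024830875
k- 810 x [ 9.86 10.26 23.16 35.48 35.6 ] axisY,Z,slope [4.1730e+01 7.4832e+01 8.0000e-03] top 87.04145291627192 Yrange [30.9747043  53.71619194] rms 0.721837720122714
```

Gap 48.3 wide, axis height 74.8 and turn 0.7°, all consistent with the stated sizes. I'm moving above the gap and partway down, then checking.

Call:
{"api": "play_rows", "payload": {"targets": [{"linear":[8,6,0],"turn":0.003},{"linear":[22,16,0],"turn":0.006},{"linear":[38,27,0],"turn":0.01},{"linear":[52,37,0],"turn":0.012},{"linear":[60.1,42.3,3],"turn":0.012},{"linear":[60.1,42.3,12],"turn":0.012},{"linear":[60.1,42.3,28],"turn":0.012},{"linear":[60.1,42.3,46],"turn":0.012},{"linear":[60.1,42.3,58],"turn":0.012},{"linear":[60.1,42.3,65],"turn":0.012},{"linear":[60.1,42.3,68],"turn":0.012},{"linear":[60.1,42.3,68],"turn":0.012},{"linear":[60.1,42.3,68],"turn":0.012}]}}

```text
t: 9.48
eef_pos: [580.6, -254.8, 228.8]
tcp_rot: [3.141, 0.0, 1.45]
ft_force: [0.3, -0.6, -4.3]
opening: 0.087
```

Run:
```python
from h import *
s=env.state();print(s['t'],s['eef_pos'],np.degrees(s['tcp_rot']),s['ft_force'],s['opening'])
snap('wrist','w4');snap('scene','sc4');snap('side','si4')
f=lambda t,x0,y0,x1,y1:cv2.resize(cv2.imread(f'pics/{t}.png')[y0:y1,x0:x1],(400,400),interpolation=cv2.INTER_CUBIC)
cv2.imwrite('pics/c4.png',np.hstack([f('sc4',130,200,250,320),f('si4',300,250,420,370)]))
```

```text
9.475 [ 580.63179132 -254.75297448  228.75178058] [1.79951524e+02 2.26789240e-02 8.30677842e+01] [ 0.26216981 -0.61303691 -4.27737622] 0.08716713180021718
```

View pics/w4.png

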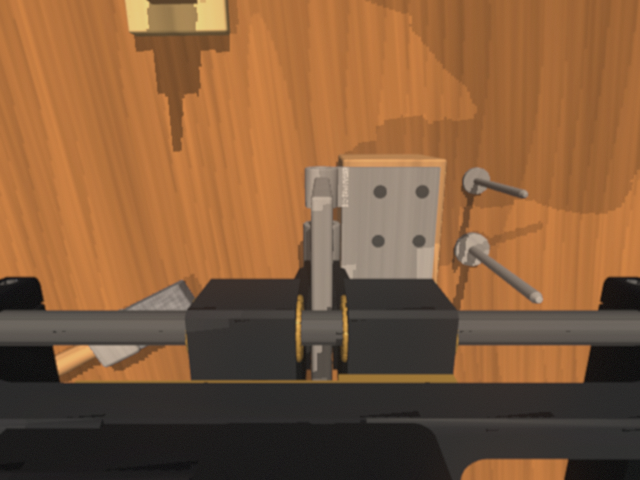

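View pics/c4.png

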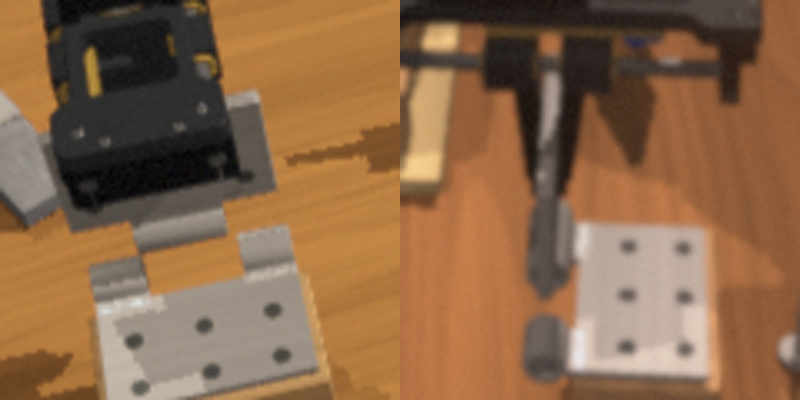

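The leaf sits above the gap in all three views. I'll check numerically from the wrist and scene clouds.

Run:
```python
from j import *
from scipy.optimize import least_squares
s=env.state();T=s['eef_pos'];yd=np.degrees(s['tcp_rot'][2]);print(T,yd)
for tag in('w4','sc4','si4'):
    X,Y,Z=rel(tag,T,yd);Zr=Z-T[2];print(tag)
    m=(Zr<-35)&(Zr>-43)&(np.abs(Y)<12)&(X>12)&(X<70)
    if m.sum()>20:print(' leaf top',m.sum(),'xmax',np.percentile(X[m],99.5),'Y',np.percentile(Y[m],[1,99]),'z',np.median(Zr[m]))
    kn=(Zr<-107)&(Zr>-131)&(np.abs(Y)<16)&(np.abs(X)<40)
    def cyl(m,n):
        q=np.stack([X[m],Y[m],Z[m]],1)
        if len(q)<30: print(' ',n,len(q));return
        f=least_squares(lambda a:np.hypot(q[:,1]-a[0],q[:,2]-a[1])-11,[0,q[:,2].max()-11],loss='soft_l1',f_scale=.5)
        print(' ',n,len(q),'x',np.percentile(q[:,0],[1,99]).round(2),'axisYZ',f.x.round(2),'rms',np.sqrt(np.mean(f.fun**2)).round(2))
    cyl(kn,'leafk')
    cyl((Z>77)&(Z<90)&(np.abs(Y)<13)&(X>20)&(X<60),'k+')
    cyl((Z>77)&(Z<90)&(np.abs(Y)<13)&(X<-20)&(X>-60),'k-')
```

```text
[ 580.56460412 -254.69482774  228.56692776] 83.06864748991097
w4
 leaf top 2227 xmax 49.25667104505357 Y [-6.91952979  6.83982263] z -39.13350260519846
  leafk 553 x [ 0.39 21.32] axisYZ [-3.0000e-02  1.0912e+02] rms 0.85
  k+ 676 x [25.28 50.37] axisYZ [-0.33 74.76] rms 0.53
  k- 0
sc4
 leaf top 49 xmax 48.10705898406101 Y [-4.33418485  6.43411226] z -40.40112142213616
  leafk 270 x [-23.44  19.96] axisYZ [  0.31 109.32] rms 1.44
  k+ 159 x [23.81 49.05] axisYZ [ 0.33 73.64] rms 1.47
  k- 166 x [-50.04 -24.78] axisYZ [ 0.33 74.13] rms 1.47
si4
 leaf top 44 xmax 47.80282431107328 Y [-3.07779959  3.99996581] z -39.81305267603902
  leafk 186 x [-24.42  19.48] axisYZ [  0.8 108.8] rms 1.59
  k+ 0
  k- 171 x [-51.16 -25.44] axisYZ [ 0.93 73.95] rms 1.08
```

All three views put the leaf about 1 mm short along the hole axis, and laterally it's centred within 0.3 mm. I'm correcting by +1.1 and lowering 34.

Call:
{"api": "play_rows", "payload": {"targets": [{"linear":[0.6,0,0],"turn":0},{"linear":[1.1,0,2],"turn":0},{"linear":[1.1,0,6],"turn":0},{"linear":[1.1,0,11],"turn":0},{"linear":[1.1,0,16],"turn":0},{"linear":[1.1,0,21],"turn":0},{"linear":[1.1,0,26],"turn":0},{"linear":[1.1,0,30],"turn":0},{"linear":[1.1,0,32.5],"turn":0},{"linear":[1.1,0,34],"turn":0},{"linear":[1.1,0,34],"turn":0},{"linear":[1.1,0,34],"turn":0},{"linear":[1.1,0,34],"turn":0}]}}

```text
t: 11.25
eef_pos: [580.7, -253.6, 194.4]
tcp_rot: [3.141, 0.0, 1.45]
ft_force: [0.3, 0.2, -3.8]
opening: 0.081
```

```bash
cat > k.py <<'E'
from j import *
import sys
from scipy.optimize import least_squares
n=sys.argv[1]
s=env.state();T=s['eef_pos'];yd=np.degrees(s['tcp_rot'][2]);print(s['t'],T,np.degrees(s['tcp_rot']),s['ft_force'],s['moment'],s['opening'])
for c in('wrist','scene','side'):
    tag=c[:2]+n;snap(c,tag)
    X,Y,Z=rel(tag,T,yd);print(tag)
    def cyl(m,n):
        q=np.stack([X[m],Y[m],Z[m]],1)
        if len(q)<30: print(' ',n,len(q));return
        f=least_squares(lambda a:np.hypot(q[:,1]-a[0],q[:,2]-a[1])-11,[0,q[:,2].max()-11],loss='soft_l1',f_scale=.5)
        print(' ',n,len(q),'x',np.percentile(q[:,0],[1,99]).round(2),'axisYZ',f.x.round(2),'rms',np.sqrt(np.mean(f.fun**2)).round(2))
    z=(Z>77)&(Z<84)&(np.abs(Y)<13)&(np.abs(Y)>4.5)
    cyl(z&(np.abs(X)<23),'leafk');cyl(z&(X>26)&(X<60),'k+');cyl(z&(X<-26)&(X>-60),'k-')
    m=(np.abs(Y)<9)&(Z-T[2]<-35)&(Z-T[2]>-43)&(np.abs(X)>14)&(np.abs(X)<60)
    if m.sum(): print('  leaf top z',np.median(Z[m]),np.percentile(X[m],[1,99]))
f=lambda t,x0,y0,x1,y1:cv2.resize(cv2.imread(f'pics/{t}.png')[y0:y1,x0:x1],(400,400),interpolation=cv2.INTER_CUBIC)
cv2.imwrite(f'pics/c{n}.png',np.vstack([np.hstack([f('sc'+n,130,210,250,330),f('si'+n,300,270,420,390)])]))
E
python3 k.py 5
```

```text
11.25 [ 580.65712533 -253.62544784  194.37281405] [1.79988426e+02 9.28244089e-03 8.30668882e+01] [ 0.29394299  0.1974281  -3.83421152] [-0.00299328 -0.07155888 -0.026593  ] 0.08056436322034834
wr5
  leafk 448 x [ 0.5  21.46] axisYZ [-0.19 74.69] rms 0.55
  k+ 599 x [26.36 49.29] axisYZ [-0.27 74.57] rms 0.44
  k- 0
  leaf top z 155.08543038732427 [-25.52458916  49.14999908]
sc5
  leafk 118 x [-22.28  20.17] axisYZ [ 0.97 73.14] rms 1.26
  k+ 60 x [26.31 47.57] axisYZ [ 0.49 73.79] rms 1.3
  k- 71 x [-50.8  -26.55] axisYZ [ 0.96 73.04] rms 1.12
  leaf top z 153.7748650769935 [-50.55676816  47.61998499]
si5
  leafk 116 x [-22.91  22.52] axisYZ [ 0.93 73.73] rms 0.73
  k+ 9
  k- 80 x [-52.45 -27.44] axisYZ [ 0.85 73.65] rms 0.93
  leaf top z 154.3562931741197 [-51.18398206  47.02460932]
```

View pics/c5.png

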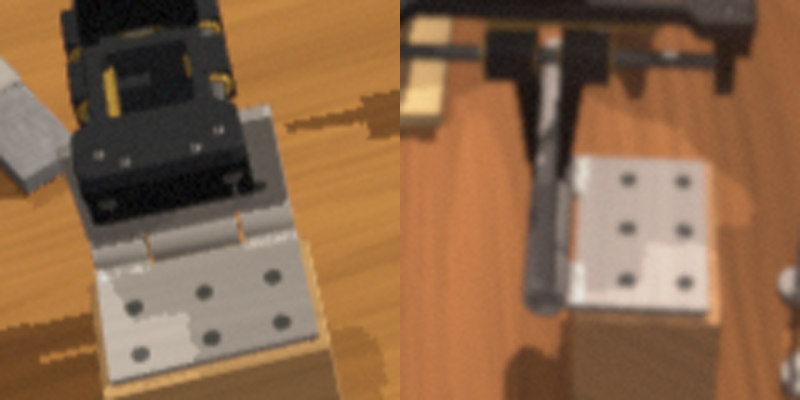

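View pics/wr5.png

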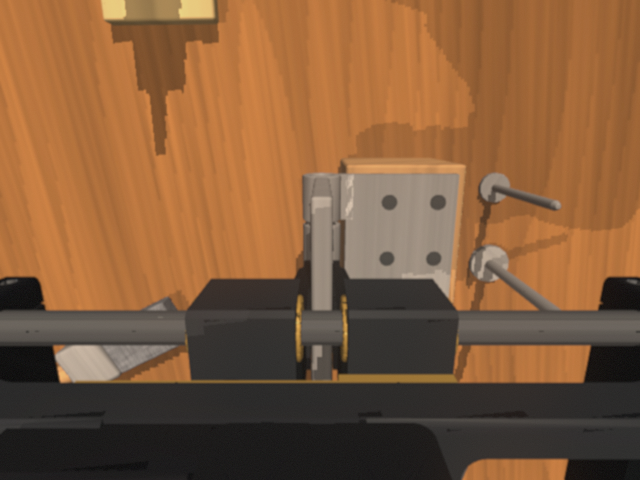

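The knuckles agree within about 0.2 mm in the wrist view, there is a visible gap at both ends, and there is no contact force. I'm handing in.

Run:
```python
from h import *
s=env.state();print(s['t'],s['eef_pos'],s['ft_force'],np.abs(s['qvel']).max(),s['opening']);print(env.job_done())
```

```text
11.4 [ 580.63735902 -253.61767922  194.32277066] [ 0.35431809  0.39700131 -4.38649195] 0.001343516410135747 0.07981037821133077
the job is handed in; nothing more can be done
None
```

I handed the job in at 11.4 s, still holding the long-knuckled leaf upright in the gap of the jamb block beside the pin. That block is `jamb_long`, with a measured gap of about 48 mm.

- **Alignment:** the wrist camera puts the leaf and block knuckle axes within about 0.2 mm of each other, both sideways and in height. The scene picture shows a gap at both ends of the leaf's knuckle.
- **Grip and stillness:** the outside force was only about the leaf's own weight, so there was no sign of contact. The arm was practically still.
- **Disagreement between cameras:** the scene and side cameras read heights 1 to 2 mm lower than the wrist camera, which is within their calibration. In the side view leaf and block agreed to about 0.1 mm. In the scene view they agreed to about 0.7 mm, on noisier fits.
- **Not checked directly:** the lower (-y) block knuckle was hidden from the wrist camera at the end, so that end rests on the scene and side views.
- **Other objects:** the short leaf was still in the rack after the lift. Both pins were still standing and the brush looked undisturbed in the last picture. I did not go near the tin, and did not measure any of these again at the end.

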